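Set the cheese slicer's stop and spin its wing nut tight

TASK

Set the wire cheese slicer for the next cut: with a fingertip push the sliding stop towards the wire until its black pointer stands at the red line of the scale, then push the wings of the loose wing nut round clockwise, stroke after stroke, until the nut is firmly tight and clamps the stop there. Only push: do not pinch the nut or the stop between the fingers, do not lift the slicer or shove it about, and leave the cheese, the plate, the pepper mill and the mug where they are.

Things in the scene. Friction and masses are not known exactly. Their poses are not given: they have to be found in the camera images.
- slicer: wire cheese slicer, loose: white marble board 160 x 340 x 18 mm on rubber feet, 3.2 kg. Origin: centre of its underside; x towards its rear edge (away from the robot at yaw 0), y along its length to the left, z up. Marble top at z = 24 mm. Wire slot along x at y = +45 mm: cheese left of it, stop, scale and nut right of it. A sideways push of over about 15 N can shift the board
- stop (a joint): sliding stop, m: the gap between the wire and the stop's wooden face (slice thickness). 0 = at the wire, grows as the stop moves away from the wire (to board -y), up to 0.060; pointer at the red line = 0.020. About 1.5 N slides it while the nut is loose, and it stays where it is left; a tight nut holds it
- stop_back (a point): middle of the steel back of the stop's upright plate (the face towards the nut), 55 mm above the worktop, at board y = 30 mm minus joint stop. Push here, or up to 50 mm either side along board x, towards board +y to move the stop to the wire
- pointer (a point): outer end of the black pointer on the front edge of the stop's tongue, 29 mm above the worktop
- red_line (a point): middle of the red line on the scale, a bright metal strip let into the marble in front of the tongue (its other lines are black, 5 mm apart). The line runs along board x; the stop is set when the pointer has the same board y as this line
- wing_nut (a joint): turn of the brass wing nut, rad: 0 where its flange just meets the tongue, positive = unscrewed (anticlockwise from above), rising 6 mm a turn. Clockwise tightens. Turns freely (under 2 N on a wing) down to 0, then squeezes its springy washer, about 19 N a rad; a 5 to 8 N push on a wing makes it well tight, 0.8 to 1.8 rad past 0. It stays where it is left. At 0 wing A points to board +x
- nut_axis (a point): on the nut's upright axis (board x = 0, y = -85 mm), at mid-height of the wings: 46 mm above the worktop when tight. The stud inside ends 66 mm above the worktop. Hub 20 mm across, flange 27 mm
- wing_a (a point): centre of wing A, a round ear 22 mm in diameter and 6 mm thick standing upright, 21 mm from the axis; both wings span 66 mm; they reach from 34 mm to 58 mm above the worktop when tight
- wing_b (a point): centre of wing B, the same, opposite wing A
- wing_a_cw: the face half of wing A that looks clockwise (origin as the nut's)
- wing_a_ccw: the face half of wing A that looks anticlockwise, the side to push on to tighten (origin as the nut's)
- wing_b_cw: the face half of wing B that looks clockwise (origin as the nut's)
- wing_b_ccw: the face half of wing B that looks anticlockwise, the side to push on to tighten (origin as the nut's)
- rim_a: the raised edge round wing A (origin as the nut's)
- rim_b: the raised edge round wing B (origin as the nut's)
- angle: the 4 mm steel back of the stop's upright plate (origin as the board's when joint stop is 0)
- facing: the 10 mm wooden face of the stop's plate, wire side (origin as body tongue). Between it and the cheese stands the wire bow, lowered: a steel rod along board x at y = +45 mm, up to 66 mm above the worktop, pivoted at the rear edge, its black handle out to board x = -152 mm in front
- cheese: loose brick of yellow cheese with a dark red rind at one end, 60 x 74 x 48 mm, lying on the marble left of the wire; origin: centre of its underside
- plate: loose cream plate, 199 mm across, 23 mm high, on the worktop left of the slicer; origin: centre of its underside
- pepper_mill: loose dark wooden pepper mill, 58 mm across, 170 mm high, left of the slicer towards the wall; origin: centre of its underside
- mug: loose cream mug with yellow stripes, 86 x 120 x 101 mm, right of the slicer in front of the sink; origin: centre of its underside
- tongue: the stop's tongue, axes as the board's: slotted steel strip under the nut, 50 mm wide (board x from -25 to +25 mm), its top 29 mm above the worktop, with, at its wire end, an upright plate 120 mm wide (x from -60 to +60 mm), 14 mm thick, its top 71 mm above the worktop. Origin as the board's when joint stop is 0
- flange: round flange with a black rubber washer under the wing nut, 27 mm across, 3 mm thick, which turns with it and presses on the tongue; origin on the nut's axis at the flange's underside; x points to wing A, z up

How it is judged:
By the outcome, as a careful person would: the job done as asked, in the order asked, and still so for the second after the job is handed in, with the robot touching nothing.
It also fails if it takes over 72 s, if anything falls off the work surface, if the arm or the gripper's body presses on something with over 40 N, if the wrist force passes 120 N, or if a joint passes its speed limit or range.

ROBOT

A 6-joint arm with a two-finger parallel gripper is mounted at the origin on a cart in front of the work surface, level with it; the furniture and walls round the work are solid. World frame = base frame: x ahead of the robot, y to its left, z up, the work surface at z = 0. Lengths are in mm, angles in rad, forces in N, time in s.
With the tool pointing down it reaches from about 375 to 975 mm from the base axis. Payload 3.8 kg.
Tool frame: the origin (TCP) lies at the very end of the fingers, on their centre line; the grasp point (between the pads) lies 19 mm behind it; z points along the fingers, y is the line along which they close (so a half turn about z gives the same grasp; the last joint's range is limited). The gripper opens to 85 mm and grips with 20 to 120 N. Pads are 22 mm wide; open, the fingers measure 114 mm over their backs; the gripper's body (76 mm by 85 mm) begins 54 mm behind the grasp point. The pads swing forward as they close: fully open they stand 13 mm farther back than shut.
Start: joints at [-1.302, 0.264, 1.604, -0, 1.274, -0.037], TCP at [203.207, -643.681, 231.28] pointing down, gripper open.
Joint ranges: [-2.63, 2.63], [-0.94, 2.18], [0.31, 2.57], [-1.31, 4.45], [0, 2.66], [-2.55, 2.55]. Speed limits (rad/s): [2.57, 2.57, 3.14, 3.14, 3.14, 3.14].

INTERFACE

Orientations are given as a unit quaternion [x, y, z, w].
In Python, from workcell import ctrl gives the robot as it stands.
- The arm moves only by the shell command python3 -m inch 'ROWS' [FORCE]. ROWS is JSON, one flat list of numbers, 5 for each row, row after row: the opening, from 0 (shut) to 1 (fully open), then the shift along the tool's x, y, z in m, then the turn about the tool's z in degrees. A call has 1 to 12 rows; each row shifts and turns the commanded pose from where the row before left it, along the tool's axes as they then stand; what a row does not reach is not made up. A row lasts 1/12 s, in which the tool goes at most 41.7 mm and 7.16 degrees, less where a joint would pass 70% of its speed; a pose out of reach is approached as far as the arm can. A call with a gripper value outside its range is refused whole. The fingers move at their own pace and stop on an object; FORCE is the grip in N (left out, the last holds). Time passes only in rows, so rows that do not move let the fingers close. It gives the time, the measured TCP pose, the force, the opening and the grip force at its end, in the units of the state.
- ctrl.sense(): the state, without advancing time (a new reading comes with each control period).
- ctrl.camera(name): name is "scene" or "side" or "wrist"; returns a dict with "color" (480x640x3 uint8, blue, green, red), "K" (3x3 intrinsics, pixels), "world_from_camera" (4x4, takes a point from camera to world coordinates). Camera axes: x right, y down, z forward; pixel columns grow to the right and rows downward; lengths in mm; the calibration is good to about 2 mm. A picture is of the moment at which its call begins. There is no depth.
- ctrl.close_job(): hands the job in; it is judged then, once.
The state is a dict: "time": time; "joint_positions": joint angles; "qvel": joint speeds; "joint_torque": joint torques, N m; "position": TCP position; "tcp_rot": TCP orientation; "contact_force": force on the tool from outside, world axes, zero at the start; "torque": the same for the moment, N m; "grip_width": opening from 0.0 (shut) to 1.0 (fully open); "grasp_force": force on a finger pad.
Only numpy, scipy, OpenCV 4.12 (cv2) and the standard library are available. Lean on these libraries where they do the work, as an engineer would, in place of code of your own. Each camera call takes 0.05 s, during which the arm holds its last target. There are 200 camera calls.

## Working session

There is one attempt and no reset: what is moved stays moved. The work goes in short steps, Python scripts to look and compute and a shell command to move; the robot and the scene stay as the last step left them, time stands still between calls to the robot, and variables do not carry over. Pictures are saved under pics/ and viewed, at most 10 in all, crops included, and the job is handed in when it is done.

```bash
ls; mkdir -p pics
python3 - <<'E'
from workcell import ctrl
import cv2,numpy as np
for n in("scene","side"):
    c=ctrl.camera(n);cv2.imwrite(f"pics/{n}0.png",c["color"]);print(n,c["K"].round(1).tolist(),c["world_from_camera"].round(3).tolist())
s=ctrl.sense();print(s)
E
```

```text
pics
scene [[510.3, 0.0, 317.0], [0.0, 510.3, 246.3], [0.0, 0.0, 1.0]] [[-0.613, -0.374, 0.696, -291.693], [-0.789, 0.265, -0.553, 672.784], [0.022, -0.889, -0.458, 595.631], [0.0, 0.0, 0.0, 1.0]]
side [[522.7, 0.0, 323.9], [0.0, 522.7, 247.9], [0.0, 0.0, 1.0]] [[-0.959, -0.097, 0.267, 151.333], [-0.283, 0.406, -0.869, 1220.451], [-0.024, -0.909, -0.417, 630.775], [0.0, 0.0, 0.0, 1.0]]
{'time': 0.1, 'joint_positions': array([-1.30189458e+00,  2.64677189e-01,  1.60528553e+00,  6.94042274e-06,
        1.27369119e+00, -3.69358015e-02]), 'qvel': array([ 0.00108361, -0.00229574, -0.00358332,  0.00119653, -0.00152126,
        0.00034153]), 'joint_torque': array([ 1.80349809e-03, -5.16705036e+01, -3.68588018e+01,  5.01117177e-05,
        6.28197929e-03, -5.67797917e-05]), 'position': array([ 203.03355356, -643.02734719,  230.0609717 ]), 'tcp_rot': array([ 9.88330321e-01,  1.52322401e-01, -1.15972661e-04, -1.02408779e-03]), 'contact_force': array([ 0.01455849, -0.15855679, -0.06258474]), 'torque': array([-0.03881708,  0.00388789, -0.02198327]), 'grasp_force': 0.0, 'grip_width': 1.0030708559426917}
```

View pics/scene0.png

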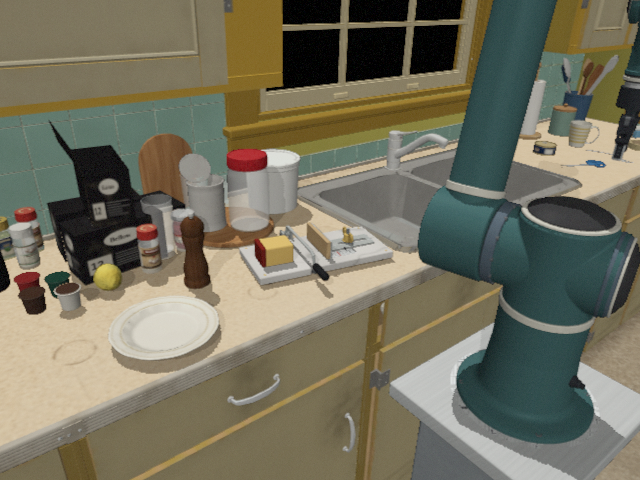

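View pics/side0.png

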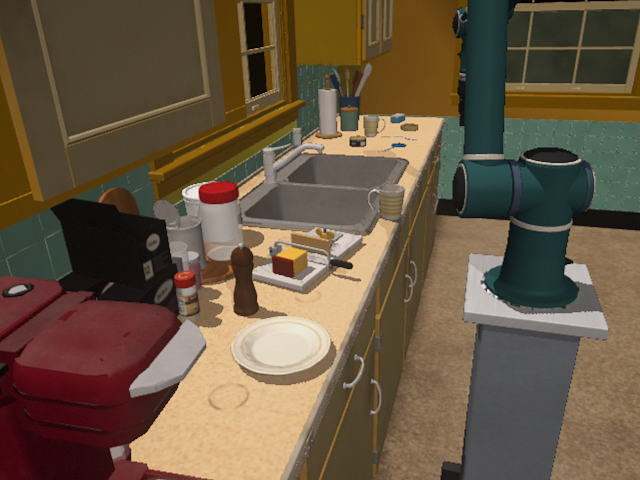

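The scene view shows the white board with corners near (239,252), (265,280), (391,253), (362,229); the nut is at about (348,237), the stop at (318,243), and the bow handle at (320,271). In the side view the mug at (388,203) stands right of the board.

```bash
cat > h.py <<'E'
from workcell import ctrl
import cv2,numpy as np
from scipy.spatial.transform import Rotation as R
def ray(c,p,z):
    T=c["world_from_camera"];d=T[:3,:3]@np.linalg.inv(c["K"])@np.array([p[0],p[1],1.]);o=T[:3,3]
    return (o+d*(z-o[2])/d[2])
def proj(c,P):
    T=c["world_from_camera"];q=c["K"]@(T[:3,:3].T@(np.asarray(P,float)-T[:3,3]));return q[:2]/q[2]
def to_tool(d):
    return R.from_quat(ctrl.sense()["tcp_rot"]).inv().apply(d)
def st():
    s=ctrl.sense();print(round(s["time"],2),s["position"].round(1),R.from_quat(s["tcp_rot"]).as_matrix().round(3).tolist(),s["contact_force"].round(1),s["joint_positions"].round(2))
E
python3 - <<'E'
from h import *
c=ctrl.camera("scene")
for p in[(239,252),(265,280),(391,253),(362,229)]: print(p,ray(c,p,20).round(0))
print("nut",ray(c,(348,237),46).round(0))
w=ctrl.camera("wrist");print(w["K"].round(0).tolist());T=w["world_from_camera"]
s=ctrl.sense();Rt=R.from_quat(s["tcp_rot"]).as_matrix();print(Rt.round(3));print((Rt.T@T[:3,:3]).round(3),(Rt.T@(T[:3,3]-s["position"])).round(1))
E
```

```text
(239, 252) [668. 147.  20.]
(265, 280) [523. 167.  20.]
(391, 253) [ 452. -148.   20.]
(362, 229) [ 594. -182.   20.]
nut [539. -84.  46.]
[[379.0, 0.0, 322.0], [0.0, 379.0, 242.0], [0.0, 0.0, 1.0]]
[[ 0.954  0.301 -0.   ]
 [ 0.301 -0.954  0.001]
 [ 0.    -0.001 -1.   ]]
[[ 0.001 -0.961 -0.275]
 [ 1.     0.001 -0.   ]
 [ 0.    -0.275  0.961]] [  69.7   -0.7 -142. ]
```

```bash
python3 -m inch '[0,0.025,-0.0226,0,0, 0,0.025,-0.0226,0,0, 0,0.025,-0.0226,0,0, 0,0.025,-0.0226,0,0, 0,0.025,-0.0226,0,0, 0,0.025,-0.0226,0,0, 0,0.025,-0.0226,0,0, 0,0.025,-0.0226,0,0, 0,0.025,-0.0226,0,0, 0,0.025,-0.0226,0,0]'
python3 -m inch '[0,0.025,-0.0226,0,0, 0,0.025,-0.0226,0,0, 0,0.025,-0.0226,0,0, 0,0.025,-0.0226,0,0, 0,0.025,-0.0226,0,0, 0,0.025,-0.0226,0,0, 0,0.025,-0.0226,0,0, 0,0.025,-0.0226,0,0, 0,0.025,-0.0226,0,0, 0,0.025,-0.0226,0,0]'
python3 -m inch '[0,0,0,0,6, 0,0,0,0,6, 0,0,0,0,6, 0,0,0,0,6, 0,0,0,0,6, 0,0,0,0,0]'
python3 - <<'E'
from h import *
st();c=ctrl.camera("wrist");cv2.imwrite("pics/w1.png",c["color"])
E
```

```text
time: 1.03
position: [374.0, -351.3, 231.2]
tcp_rot: [0.988, 0.152, 0.0, 0.0]
contact_force: [0.5, 0.4, 0.4]
grip_width: -0.002
grasp_force: 0.0
time: 1.87
position: [544.4, -60.5, 231.2]
tcp_rot: [0.988, 0.152, 0.0, 0.0]
contact_force: [0.7, -0.4, 0.6]
grip_width: -0.002
grasp_force: 0.0
time: 2.37
position: [543.8, -62.0, 231.0]
tcp_rot: [0.994, -0.11, -0.0, -0.0]
contact_force: [-0.4, 0.0, -0.0]
grip_width: 0.0
grasp_force: 0.0
2.37 [543.8 -62.  231. ] [[0.976, -0.218, -0.0], [-0.218, -0.976, 0.0], [-0.0, 0.0, -1.0]] [-0.4  0.  -0. ] [-0.16  0.02  1.88 -0.    1.24  1.63]
```

View pics/w1.png

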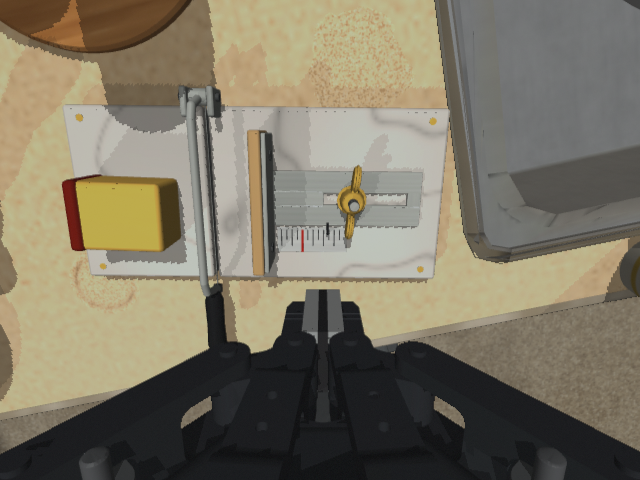

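The wrist view shows the board nearly square to the image: the pointer at about (328,229), the red line at (303,240), the nut at (353,203) with wings at (359,178) and (349,230), and the stop's steel back at about x=270.

```bash
cat >> h.py <<'E'
def red(c):
    b,g,r=[c["color"][...,i].astype(int) for i in range(3)]
    m=((r>130)&(g<70)&(b<70)).astype(np.uint8)
    n,l,s,ce=cv2.connectedComponentsWithStats(m)
    return [(s[i].tolist(),ce[i].round(1).tolist()) for i in range(1,n) if 5<s[i,4]<150]
E
python3 - <<'E'
from h import *
c=ctrl.camera("wrist");im=c["color"]
C=[ray(c,p,24) for p in[(65,105),(93,277),(435,280),(448,110)]]
print([x.round(0).tolist() for x in C], "cen",np.mean(C,0).round(1))
print([np.linalg.norm(C[i]-C[(i+1)%4]).round(0) for i in range(4)])
v=C[0]-C[3]+C[1]-C[2];yaw=np.arctan2(-v[0],v[1]);print("yaw",np.degrees(yaw))
print(red(c))
hsv=cv2.cvtColor(im,cv2.COLOR_BGR2HSV)
m=cv2.inRange(hsv,(15,90,60),(35,255,255))[150:260,320:390]
ys,xs=np.nonzero(m);P=np.c_[xs+320.,ys+150.];print("nut px",len(P),P.mean(0),P.min(0),P.max(0));print(np.linalg.svd(P-P.mean(0),full_matrices=False)[2][0])
cv2.imwrite("pics/w2.png",cv2.resize(im[150:280,240:400],None,fx=5,fy=4.5,interpolation=cv2.INTER_CUBIC))
E
```

```text
[[682.0, 137.0, 24.0], [527.0, 173.0, 24.0], [452.0, -155.0, 24.0], [607.0, -187.0, 24.0]] cen [567.  -8.  24.]
[np.float64(160.0), np.float64(337.0), np.float64(159.0), np.float64(333.0)]
yaw -12.91600858316776
[([301, 230, 2, 21, 34], [301.6, 240.8])]
nut px 922 [351.47722343 200.44793926] [337. 166.] [365. 239.]
[-0.15385403  0.98809359]
```

View pics/w2.png

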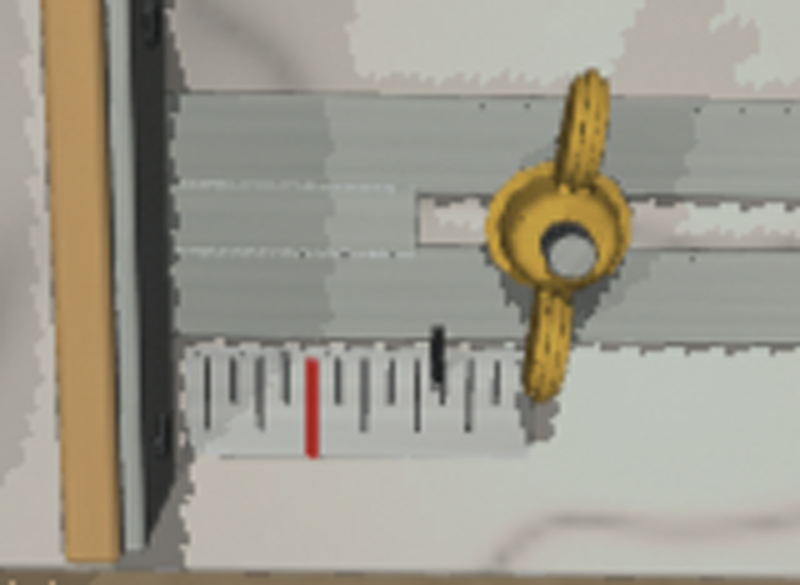

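The crop shows the pointer about 24 mm to the nut side of the red line, so the stop gap is about 44 mm. The wings lie about 9° clockwise of board x, and the stud top is at (354,207) in full-image pixels.

```bash
cat >> h.py <<'E'
yaw=np.radians(-12.9);Bx=np.array([np.cos(yaw),np.sin(yaw)]);By=np.array([-np.sin(yaw),np.cos(yaw)])
def bd(P,nut): # board coords with nut at (0,-85)
    d=np.asarray(P)[:2]-nut;return np.array([d@Bx,d@By-85])
E
python3 - <<'E'
from h import *
c=ctrl.camera("wrist")
n=ray(c,(354.4,206.9),66)[:2];print("nut",n)
print("pointer",bd(ray(c,(327.6,235),29),n),"red",bd(ray(c,(301.9,240.8),24),n))
print("plate back top", bd(ray(c,(265,171),71),n))
print("centre", bd(np.array([567,-8.]),n))
print("wing tips (z50,60)",[bd(ray(c,p,z),n).round(1).tolist() for z in(46,52,58) for p in[(359,166),(348,238)]])
print("tcp",bd(ctrl.sense()["position"],n))
s=ctrl.camera("side");k=ctrl.camera("scene")
for q in(s,k):
    print(proj(q,[*n,46]))
a=proj(s,[*n,46]).astype(int);b=proj(k,[*n,46]).astype(int)
f=lambda c,a:cv2.resize(c["color"][a[1]-30:a[1]+30,a[0]-40:a[0]+40],None,fx=5,fy=5,interpolation=cv2.INTER_CUBIC)
cv2.imwrite("pics/sn.png",np.hstack([f(s,a),f(k,b)]))
E
```

```text
nut [549.16288569 -89.64861376]
pointer [-34.02357385 -63.9720948 ] red [-41.38737533 -39.54539184]
plate back top [ 28.76952016 -13.23728986]
centre [-0.84113565 -1.42996191]
wing tips (z50,60) [[31.4, -89.4], [-32.0, -82.0], [31.9, -88.9], [-30.4, -81.6], [32.4, -88.3], [-28.7, -81.1]]
tcp [-11.36951295 -59.36707145]
[325.03309471 234.0212552 ]
[347.03540741 235.01409239]
```

View pics/sn.png

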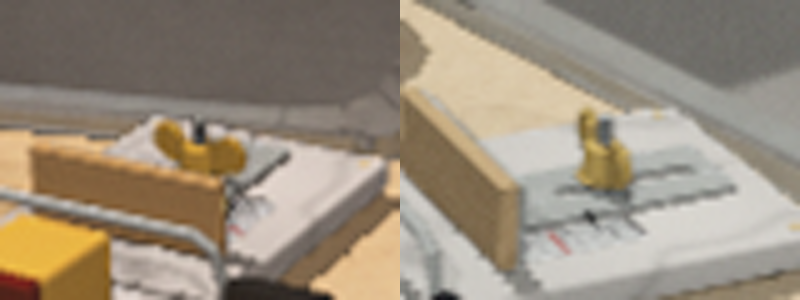

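The side and scene crops show the nut low on the stud with its wings below the stud top, so it is roughly half a turn loose. The positions agree with the given sizes: the span is 64–66 mm and the stop back is at y=-14.

```bash
python3 -m inch '[0,-0.0145,-0.012,0,0, 0,-0.0145,-0.012,0.02,0, 0,0,0,0.03,0, 0,0,0,0.03,0, 0,0,0,0.03,0, 0,0,0,0.03,0, 0,0,0,0.03,0, 0,0,0,0.016,0, 0,0,0,0,0]'
python3 -m inch '[0,0,-0.002,0,0, 0,0,-0.002,0,0, 0,0,-0.002,0,0, 0,0,0,0,0]'
python3 - <<'E'
from h import *
st();c=ctrl.camera("wrist");cv2.imwrite("pics/w3.png",c["color"]);print(red(c))
E
```

```text
time: 3.37
position: [516.7, -32.0, 40.9]
tcp_rot: [0.994, -0.108, -0.004, -0.0]
contact_force: [-0.1, -0.0, 0.4]
grip_width: 0.003
grasp_force: 0.0
time: 3.7
position: [524.0, -26.3, 47.3]
tcp_rot: [0.994, -0.108, 0.002, -0.0]
contact_force: [-0.4, 0.4, 0.5]
grip_width: -0.001
grasp_force: 0.0
3.7 [524.  -26.3  47.3] [[0.976, -0.216, 0.004], [-0.216, -0.976, -0.0], [0.004, -0.001, -1.0]] [-0.4  0.4  0.5] [-0.1   0.17  2.09  0.    0.88  1.69]
[([344, 271, 5, 30, 117], [346.2, 285.4])]
```

View pics/w3.png

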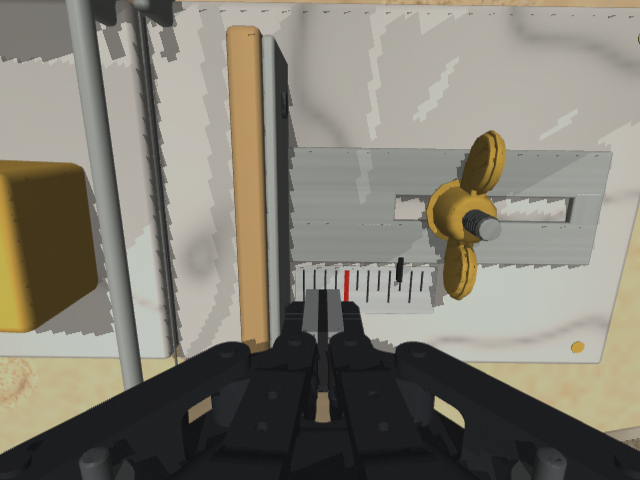

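The view shows the fingertip (323,310) just clear of the steel back, with the pointer at (400,270) and the red line at (346,285).

```bash
python3 -m inch '[0,0,-0.003,0,0, 0,0,-0.003,0,0, 0,0,-0.003,0,0, 0,0,-0.003,0,0, 0,0,-0.003,0,0, 0,0,-0.003,0,0, 0,0,-0.003,0,0, 0,0,-0.002,0,0, 0,0,0,0,0, 0,0,0,0,0]'
cat >> h.py <<'E'
n0=np.array([549.16,-89.65])
def gap(name):
    c=ctrl.camera(name);im=c["color"];r=red(c)
    for s,ce in r: print("red",s,ce)
    s,ce=max(r,key=lambda q:q[0][4])
    yr=bd(ray(c,ce,24),n0)
    y0=int(ce[1]-26);x0=int(ce[0])-30
    w=im[y0:y0+34,x0:x0+130].max(2)
    m=(w<45).astype(np.uint8)
    n,l,st_,cc=cv2.connectedComponentsWithStats(m)
    for i in range(1,n):
        if st_[i,4]>30:
            p=(cc[i]+[x0,y0]);b=bd(ray(c,p,29),n0);print("dark",st_[i].tolist(),p.round(1),b.round(1),"gap",(yr-b)[1].round(2))
    cv2.imwrite("pics/g.png",cv2.resize(im[y0-40:y0+80,x0-40:x0+120],None,fx=5,fy=5,interpolation=cv2.INTER_CUBIC))
E
python3 - <<'E'
from h import *
st();gap("wrist");st()
E
```

```text
time: 4.58
position: [526.7, -3.6, 45.0]
tcp_rot: [0.994, -0.109, -0.0, -0.0]
contact_force: [-0.3, 1.3, 0.9]
grip_width: 0.0
grasp_force: 0.0
4.58 [526.7  -3.6  45. ] [[0.976, -0.216, -0.001], [-0.216, -0.976, 0.001], [-0.001, -0.0, -1.0]] [-0.3  1.3  0.9] [-0.05  0.18  2.08  0.    0.88  1.73]Traceback (most recent call last):
  File "<stdin>", line 2, in <module>
  File "h.py", line 25, in gap
    s,ce=max(r,key=lambda q:q[0][4])
         ~~~^^^^^^^^^^^^^^^^^^^^^^^^
ValueError: max() iterable argument is empty
```

```bash
sed -i 's/<150\]/<400 and s[i,3]>2*s[i,2]]/' h.py
python3 - <<'E'
from h import *
gap("wrist");st()
E
```

```text
red [392, 268, 7, 43, 173] [395.1, 288.8]
dark [35, 0, 6, 16, 87] [402.2 269.1] [-29.4 -41.2] gap 1.54
4.68 [526.6  -3.9  45. ] [[0.976, -0.216, -0.001], [-0.216, -0.976, 0.0], [-0.001, -0.0, -1.0]] [-0.4 -0.5 -0.4] [-0.05  0.18  2.08  0.    0.88  1.73]
```

View pics/g.png

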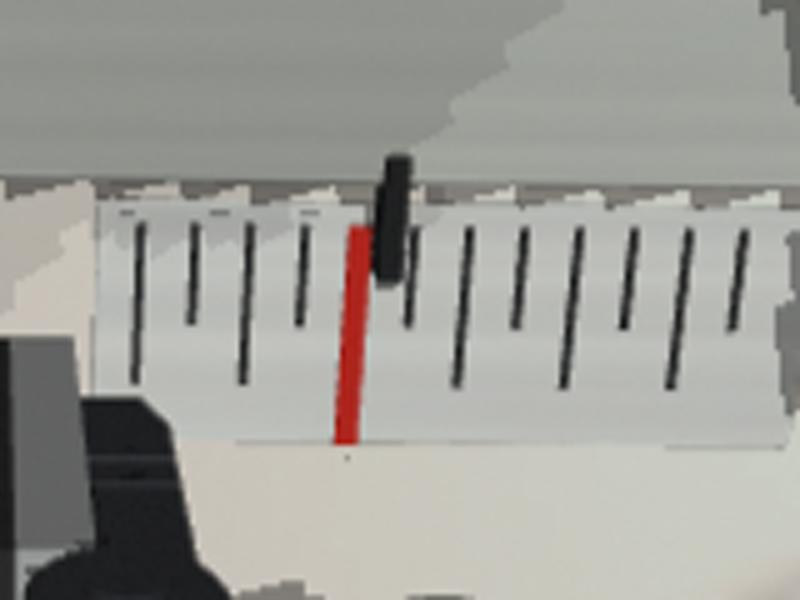

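The crop shows the pointer just right of the red line, about 1.6 mm short after the height correction.

```bash
python3 -m inch '[0,0,-0.0006,0,0, 0,0,-0.0006,0,0, 0,0,0,0,0, 0,0,0,0,0]'
cat >> h.py <<'E'
def gap2(name="wrist"):
    c=ctrl.camera(name);im=c["color"].astype(int);b,g,r=[im[...,i] for i in range(3)]
    m=((r>110)&(g<80)&(b<80)).astype(np.uint8)
    n,l,s,ce=cv2.connectedComponentsWithStats(m)
    k=max((i for i in range(1,n) if 15<s[i,4]<400 and s[i,3]>2*s[i,2]),key=lambda i:s[i,4])
    ys,xs=np.nonzero(l==k);B=np.array([bd(ray(c,p,24),n0) for p in zip(xs,ys)])
    x0,y0=int(ce[k][0])-12,ys.min()-18
    w=im[y0:y0+32,x0:x0+45].max(2);d=(w<50).astype(np.uint8)
    nn,ll,ss,cc=cv2.connectedComponentsWithStats(d)
    j=max(range(1,nn),key=lambda i:ss[i,4])
    py,px=np.nonzero(ll==j);p=(px.mean()+x0,py.mean()+y0)
    P=bd(ray(c,p,28.5),n0);q=np.polyfit(B[:,0],B[:,1],1)
    print("pointer px",np.round(p,1),ss[j].tolist(),"P",P.round(1),"red",B.mean(0).round(1),"slope",q[0].round(3),"gap mean",(B[:,1].mean()-P[1]).round(2),"fit",(np.polyval(q,P[0])-P[1]).round(2))
E
python3 - <<'E'
from h import *
st();gap2()
E
```

```text
time: 5.02
position: [526.9, -3.0, 45.0]
tcp_rot: [0.994, -0.109, -0.0, 0.0]
contact_force: [-0.8, 0.0, -0.7]
grip_width: 0.001
grasp_force: 0.5
5.02 [526.9  -3.   45. ] [[0.976, -0.216, -0.001], [-0.216, -0.976, -0.0], [-0.001, 0.0, -1.0]] [-0.8  0.  -0.7] [-0.05  0.18  2.08 -0.    0.88  1.74]
pointer px [403.6 265.7] [17, 4, 7, 25, 127] P [-27.8 -41. ] red [-41.  -39.6] slope 0.004 gap mean 1.43 fit 1.48
```

```bash
python3 -m inch '[0,0,0.004,0,0, 0,0,0.01,-0.02,0, 0,0,0.01,-0.02,0, 0,0,0.01,-0.01,0, 0,0,0,0,0, 0,0,0,0,0, 0,0,0,0,0]'
python3 - <<'E'
from h import *
st();gap2();gap("wrist")
E
```

```text
time: 5.65
position: [519.4, -36.0, 94.5]
tcp_rot: [0.994, -0.109, -0.0, -0.0]
contact_force: [-0.5, -0.5, -0.9]
grip_width: 0.004
grasp_force: 0.0
5.65 [519.4 -36.   94.5] [[0.976, -0.217, -0.001], [-0.217, -0.976, 0.0], [-0.001, -0.0, -1.0]] [-0.5 -0.5 -0.9] [-0.12  0.1   2.06  0.    0.98  1.67]
pointer px [326.8 236. ] [14, 7, 4, 19, 63] P [-27.8 -41.3] red [-40.7 -39.4] slope -0.001 gap mean 1.91 fit 1.89
red [322, 238, 4, 35, 107] [323.7, 257.0]
dark [33, 0, 4, 15, 46] [327.  237.8] [-29.1 -41.4] gap 1.76
```

View pics/g.png

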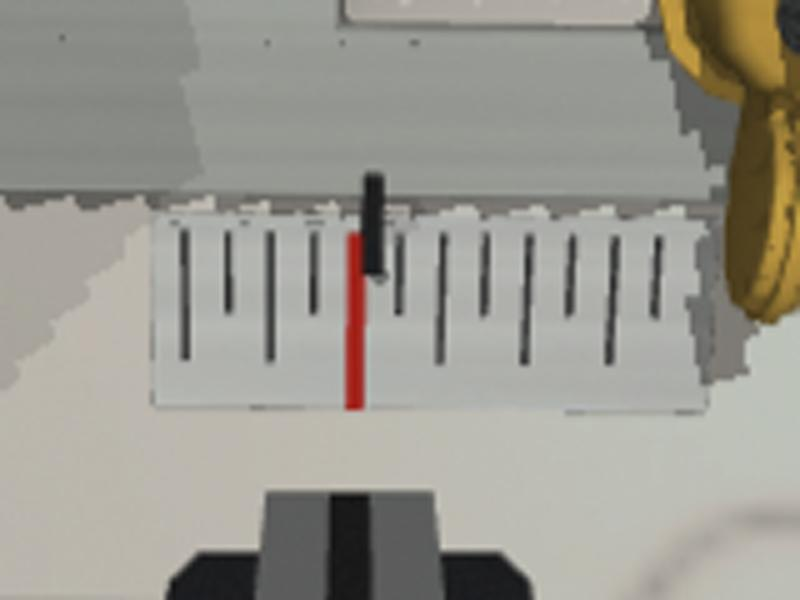

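The view from straight above shows the pointer at 373 and the red line at 356 (43 px per 5 mm), so it is 1.9 mm short.

```bash
python3 -m inch '[0,0,-0.01,0.01,0, 0,0,-0.01,0.02,0, 0,0,-0.01,0.02,0, 0,0,0,0,0, 0,0,0,0,0, 0,0,-0.002,0,0, 0,0,-0.002,0,0, 0,0,-0.001,0,0, 0,0,-0.0009,0,0, 0,0,0,0,0, 0,0,0,0,0, 0,0,0,0,0]'
python3 -m inch '[0,0,0.004,0,0, 0,0,0.01,-0.02,0, 0,0,0.01,-0.02,0, 0,0,0.012,-0.01,0, 0,0,0,0,0, 0,0,0,0,0, 0,0,0,0,0]'
python3 - <<'E'
from h import *
st();gap2();gap("wrist")
E
```

```text
time: 6.75
position: [528.3, -1.3, 45.9]
tcp_rot: [0.994, -0.109, 0.001, -0.0]
contact_force: [0.5, -0.3, 1.1]
grip_width: 0.003
grasp_force: 0.5
time: 7.33
position: [519.3, -36.2, 94.4]
tcp_rot: [0.994, -0.109, -0.001, -0.0]
contact_force: [0.1, -0.4, -0.1]
grip_width: 0.0
grasp_force: 0.0
7.33 [519.3 -36.2  94.4] [[0.976, -0.217, -0.001], [-0.217, -0.976, 0.001], [-0.001, -0.0, -1.0]] [ 0.1 -0.4 -0.1] [-0.12  0.1   2.06  0.    0.98  1.67]
pointer px [323. 238.] [11, 0, 3, 15, 45] P [-29.1 -39.4] red [-44.3 -39.5] slope 0.005 gap mean -0.13 fit -0.06
red [322, 248, 4, 25, 76] [323.2, 259.8]
dark [29, 0, 3, 13, 37] [323.  238.7] [-29.7 -39.2] gap -0.26
```

View pics/g.png

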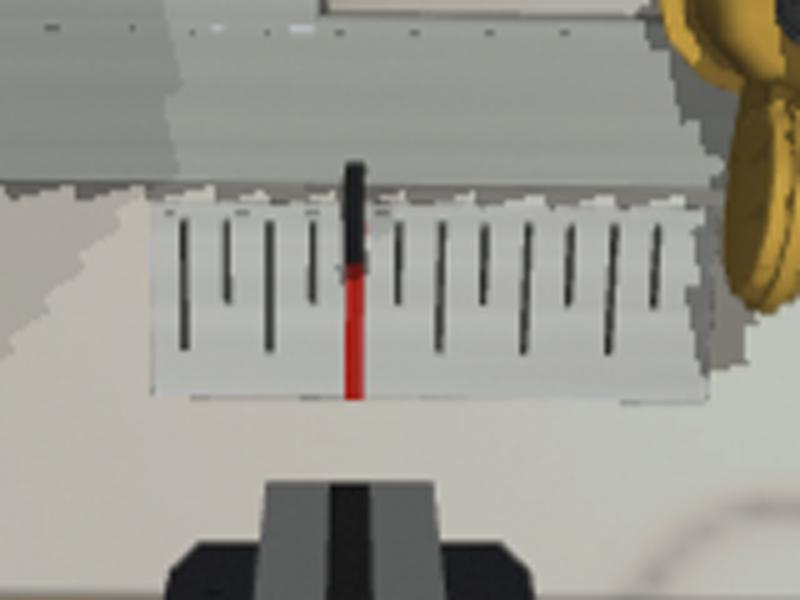

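The view shows the pointer lying over the red line (both at 354), so the stop is set. Next is the nut: I move over the rear wing's anticlockwise side and turn the tool round so that one long stroke is possible.

```bash
python3 -m inch '[0,0.022,0.0114,0,0, 0,0.022,0.0114,0,0, 0,0.022,0.0114,0,0, 0,0,0,0,-7.1, 0,0,0,0,-7.1, 0,0,0,0,-7.1, 0,0,0,0,-7.1, 0,0,0,0,-7.1, 0,0,0,0,-7.1, 0,0,0,0,-7.1, 0,0,0,0,-7.1, 0,0,0,0,-7.1]'
python3 -m inch '[0,0,0,0,-7.1, 0,0,0,0,-7.1, 0,0,0,0,-7.1, 0,0,0,0,-7.1, 0,0,0,0,-7.1, 0,0,0,0,-7.1, 0,0,0,0,-7.1, 0,0,0,0,-7.1, 0,0,0,0,-7.1, 0,0,0,0,-7.1, 0,0,0,0,-7.1, 0,0,0,0,-7.1]'
python3 -m inch '[0,0,0,0,-7.1, 0,0,0,0,-7.1, 0,0,0,0,-7.1, 0,0,0,0,0, 0,0,0,0,0]'
cat >> h.py <<'E'
def nutang():
    c=ctrl.camera("wrist");hsv=cv2.cvtColor(c["color"],cv2.COLOR_BGR2HSV)
    m=cv2.inRange(hsv,(12,90,40),(38,255,255))
    ys,xs=np.nonzero(m);B=np.array([bd(ray(c,p,50),n0)-[0,-85] for p in zip(xs,ys)])
    k=np.hypot(*B.T)<40;B=B[k];u=np.linalg.svd(B-B.mean(0),full_matrices=False)[2][0]
    print("nut n",k.sum(),"mean",B.mean(0).round(1),"angle mod180",np.degrees(np.arctan2(u[1],u[0])).round(1)%180)
    return c
def tcp():
    s=ctrl.sense();M=R.from_quat(s["tcp_rot"]).as_matrix();a=np.degrees(np.arctan2(M[1,0],M[0,0]))+12.9
    b=bd(s["position"],n0)-[0,-85]
    print("t",round(s["time"],2),"rel nut",b.round(1),"r",np.hypot(*b).round(1),"ang",np.degrees(np.arctan2(b[1],b[0])).round(1),"yaw",round(a,1),"z",s["position"][2].round(1),"F board",(s["contact_force"][:2]@np.c_[Bx,By]).round(1),"Mz",s["torque"].round(2),"j6",s["joint_positions"][5].round(2))
E
python3 - <<'E'
from h import *
tcp();c=nutang();cv2.imwrite("pics/w5.png",c["color"])
E
```

```text
time: 8.43
position: [576.3, -83.2, 93.8]
tcp_rot: [0.9, 0.437, -0.001, -0.001]
contact_force: [0.5, -0.5, 0.2]
grip_width: 0.003
grasp_force: 0.0
time: 9.43
position: [576.3, -83.2, 93.9]
tcp_rot: [0.366, 0.93, -0.0, -0.001]
contact_force: [0.4, 0.1, -1.1]
grip_width: 0.001
grasp_force: 0.0
time: 9.85
position: [576.5, -83.3, 94.2]
tcp_rot: [0.193, 0.981, 0.0, -0.001]
contact_force: [0.4, -0.2, 0.6]
grip_width: -0.003
grasp_force: 0.0
t 9.85 rel nut [25.2 12.2] r 28.0 ang 25.9 yaw 170.7 z 94.2 F board [ 0.4 -0.1] Mz [ 0.01 -0.    0.01] j6 -1.37
nut n 2497 mean [-3.3  1.8] angle mod180 173.1
```

View pics/w5.png

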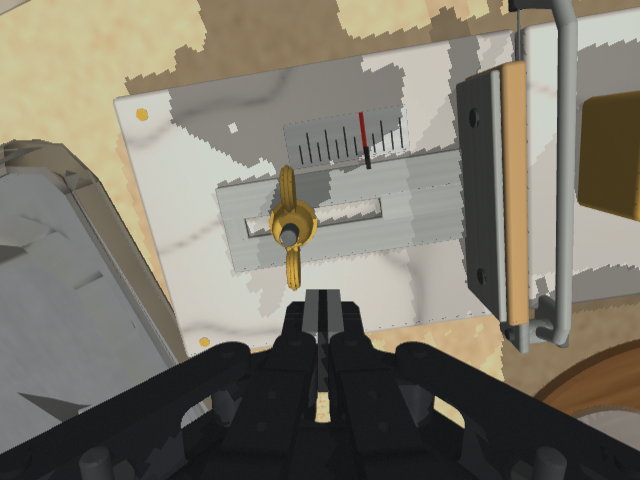

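The view (my tenth and last) shows the fingertip (323,310) on the anticlockwise side of the rear wing (292,270), and the pointer still at the red line (365,150). From here I work from measured numbers only.

```bash
python3 -m inch '[0,0,0,0.015,0, 0,0,0,0.015,0, 0,0,0,0.012,0, 0,0,0,0.008,0, 0,0,0,0.005,0, 0,0,0,0,0]'
python3 -m inch '[0,0,-0.003,0,0, 0,0,-0.003,0,0, 0,-0.001,-0.0029,0,7, 0,-0.001,-0.0029,0,7, 0,-0.001,-0.0029,0,7, 0,-0.001,-0.0029,0,7, 0,-0.001,-0.0029,0,7, 0,-0.001,-0.0029,0,7, 0,0,0,0,0]'
python3 - <<'E'
from h import *
tcp();c=nutang();cv2.imwrite("pics/w6.png",c["color"])
E
```

```text
time: 10.4
position: [576.2, -83.5, 38.9]
tcp_rot: [0.192, 0.981, 0.0, -0.001]
contact_force: [0.0, 0.7, -0.4]
grip_width: -0.002
grasp_force: 0.5
time: 11.15
position: [569.0, -107.3, 41.3]
tcp_rot: [0.532, 0.847, 0.0, 0.001]
contact_force: [1.0, -0.3, -0.7]
grip_width: -0.0
grasp_force: 0.4
t 11.15 rel nut [ 23.3 -12.7] r 26.6 ang -28.7 yaw 128.6 z 41.3 F board [ 1.1 -0.1] Mz [ 0.   -0.19  0.03] j6 -0.68
nut n 4179 mean [-2.2  4.4] angle mod180 108.2
```

```bash
cat >> h.py <<'E'
def far(z=48):
    c=ctrl.camera("wrist");hsv=cv2.cvtColor(c["color"],cv2.COLOR_BGR2HSV)
    m=cv2.inRange(hsv,(12,90,40),(38,255,255));ys,xs=np.nonzero(m)
    B=np.array([bd(ray(c,p,z),n0)-[0,-85] for p in zip(xs,ys)]);r=np.hypot(*B.T)
    s=ctrl.sense();t=bd(s["position"],n0)-[0,-85]
    k=(r>20)&(r<38)&(B@t<0);q=B[k].mean(0);print("far wing n",k.sum(),q.round(1),"ang",np.degrees(np.arctan2(q[1],q[0])).round(1))
E
python3 - <<'E'
from h import *
far()
E
python3 -m inch '[0,-0.001,-0.0029,0,7, 0,-0.001,-0.0029,0,7, 0,-0.001,-0.0029,0,7, 0,-0.001,-0.0029,0,7, 0,-0.001,-0.0029,0,7, 0,-0.001,-0.0029,0,7, 0,0,0,0,0]'
python3 - <<'E'
from h import *
tcp();far()
E
```

```text
far wing n 613 [-8.  24.6] ang 108.0
time: 11.83
position: [552.4, -115.1, 40.6]
tcp_rot: [0.799, 0.601, -0.0, 0.0]
contact_force: [0.8, -0.4, 0.1]
grip_width: 0.001
grasp_force: 0.5
t 11.83 rel nut [  8.8 -24.1] r 25.6 ang -69.9 yaw 86.8 z 40.6 F board [ 0.9 -0.2] Mz [-0.14 -0.04  0.02] j6 0.03
far wing n 623 [10.9 23.4] ang 65.0
```

```bash
python3 -m inch '[0,-0.005,0,0,7, 0,-0.0005,-0.001,0,7, 0,0,-0.001,0,7, 0,0,0,0,0, 0,-0.0018,-0.003,0,7, 0,-0.0018,-0.003,0,7, 0,-0.0018,-0.003,0,7, 0,-0.0018,-0.003,0,7, 0,-0.0018,-0.003,0,7, 0,-0.0018,-0.003,0,7, 0,0,0,0,0]'
python3 - <<'E'
from h import *
tcp();far()
E
```

```text
time: 12.8
position: [529.9, -110.5, 40.3]
tcp_rot: [0.995, 0.097, -0.0, -0.0]
contact_force: [-0.1, 0.1, 0.1]
grip_width: -0.003
grasp_force: 0.0
t 12.8 rel nut [-14.1 -24.6] r 28.3 ang -119.8 yaw 24.0 z 40.3 F board [-0.1  0.1] Mz [-0.07  0.    0.05] j6 1.12
far wing n 679 [23.5 10.3] ang 23.6
```

```bash
python3 -m inch '[0,-0.0018,-0.003,0,7, 0,-0.0018,-0.003,0,7, 0,-0.0018,-0.003,0,7, 0,-0.0018,-0.003,0,7, 0,0,0,0,0]'
python3 - <<'E'
from h import *
tcp();far()
E
python3 -m inch '[0,-0.0018,-0.003,0,7, 0,-0.0018,-0.003,0,7, 0,-0.0018,-0.003,0,7, 0,0,0,0,0]'
python3 - <<'E'
from h import *
tcp();far()
E
```

```text
time: 13.27
position: [523.2, -98.8, 40.3]
tcp_rot: [0.989, -0.146, 0.0, 0.0]
contact_force: [-0.2, -0.9, -1.1]
grip_width: -0.001
grasp_force: 0.3
t 13.27 rel nut [-23.3 -14.7] r 27.6 ang -147.8 yaw -3.9 z 40.3 F board [ 0.  -0.9] Mz [-0.05  0.04  0.09] j6 1.63
far wing n 658 [25.4 -2.4] ang -5.3
time: 13.65
position: [521.8, -88.8, 40.3]
tcp_rot: [0.946, -0.324, -0.0, 0.0]
contact_force: [-1.1, -2.3, -0.1]
grip_width: 0.004
grasp_force: 1.2
t 13.65 rel nut [-26.9  -5.3] r 27.4 ang -168.8 yaw -24.9 z 40.3 F board [-0.6 -2.5] Mz [-0.4   0.13 -0.07] j6 2.02
far wing n 650 [ 23.  -11.3] ang -26.2
```

```bash
python3 -m inch '[0,-0.0018,-0.003,0,7, 0,-0.0018,-0.003,0,7, 0,-0.0018,-0.003,0,6, 0,0,0,0,0, 0,0,0,0,0]'
python3 - <<'E'
from h import *
tcp();far()
E
python3 -m inch '[0,0,0.004,0,0, 0,0,0,-0.025,0, 0,0,0,-0.025,0, 0,0,0,0,0]'
python3 - <<'E'
from h import *
tcp();far()
M=R.from_quat(ctrl.sense()["tcp_rot"]).as_matrix();b=ctrl.sense()["position"][:2]-n0;print("p tool",(M[:2,:2].T@b).round(1))
E
```

```text
time: 14.12
position: [524.0, -79.1, 40.1]
tcp_rot: [0.876, -0.482, -0.0, 0.001]
contact_force: [-1.7, -4.4, 0.4]
grip_width: -0.0
grasp_force: 1.9
t 14.12 rel nut [-26.9   4.6] r 27.3 ang 170.2 yaw -44.7 z 40.1 F board [-0.7 -4.7] Mz [-0.65  0.3  -0.07] j6 2.38
far wing n 647 [ 17.4 -18.8] ang -47.1
time: 14.5
position: [524.9, -80.9, 95.2]
tcp_rot: [0.875, -0.484, 0.004, -0.002]
contact_force: [0.9, 0.3, 1.4]
grip_width: 0.0
grasp_force: 0.0
t 14.5 rel nut [-25.6   3.1] r 25.8 ang 173.1 yaw -45.0 z 95.2 F board [0.8 0.5] Mz [-0.05  0.    0.02] j6 2.38
far wing n 313 [ 17.5 -18.7] ang -46.8
p tool [-20.9  16.6]
```

```bash
python3 -m inch '[0,0.023,-0.0196,0,0, 0,0.023,-0.0196,0,0, 0,0,0,0,-7.1, 0,0,0,0,-7.1, 0,0,0,0,-7.1, 0,0,0,0,-7.1, 0,0,0,0,-7.1, 0,0,0,0,-7.1, 0,0,0,0,-7.1, 0,0,0,0,-7.1, 0,0,0,0,-7.1, 0,0,0,0,-7.1]'
python3 -m inch '[0,0,0,0,-7.1, 0,0,0,0,-7.1, 0,0,0,0,-7.1, 0,0,0,0,-7.1, 0,0,0,0,-7.1, 0,0,0,0,-7.1, 0,0,0,0,-7.1, 0,0,0,0,-7.1, 0,0,0,0,-7.1, 0,0,0,0,-7.1, 0,0,0,0,-7.1, 0,0,0,0,-7.1]'
python3 -m inch '[0,0,0,0,-7.1, 0,0,0,0,-7.1, 0,0,0,0,-7.1, 0,0,0,0,0, 0,0,0,0,0]'
python3 - <<'E'
from h import *
tcp();far()
M=R.from_quat(ctrl.sense()["tcp_rot"]).as_matrix();b=ctrl.sense()["position"][:2]-n0;print("p tool",(M[:2,:2].T@b).round(1))
E
```

```text
time: 15.55
position: [577.9, -98.4, 89.1]
tcp_rot: [0.993, 0.117, -0.001, -0.001]
contact_force: [-0.1, -0.2, 0.0]
grip_width: 0.0
grasp_force: 0.0
time: 16.55
position: [577.9, -98.3, 89.1]
tcp_rot: [0.652, 0.758, 0.0, -0.001]
contact_force: [0.6, -0.1, -0.5]
grip_width: -0.001
grasp_force: 0.0
time: 16.97
position: [578.1, -98.5, 89.4]
tcp_rot: [0.505, 0.863, 0.0, -0.001]
contact_force: [-0.2, 0.0, -0.1]
grip_width: -0.001
grasp_force: 0.0
t 16.97 rel nut [30.1 -2.2] r 30.2 ang -4.1 yaw 132.2 z 89.4 F board [-0.2 -0. ] Mz [ 0.02 -0.06 -0.02] j6 -0.72
far wing n 387 [-17.6  19.1] ang 132.6
p tool [-21.9  20.9]
```

```bash
python3 -m inch '[0,0,0,0.015,0, 0,-0.002,0,0.015,0, 0,0,0,0.01,0, 0,0,0,0.007,0, 0,0,0,0.003,0, 0,0,-0.0025,0,0, 0,0,-0.002,0,0, 0,-0.0018,-0.003,0,7, 0,-0.0018,-0.003,0,7, 0,0,0,0,0, 0,0,0,0,0]'
python3 - <<'E'
from h import *
tcp();far()
E
```

```text
time: 17.93
position: [573.4, -108.6, 41.5]
tcp_rot: [0.605, 0.796, 0.001, 0.001]
contact_force: [4.3, 3.4, -1.0]
grip_width: -0.002
grasp_force: 2.3
t 17.93 rel nut [ 27.9 -13. ] r 30.8 ang -25.0 yaw 118.5 z 41.5 F board [3.5 4.3] Mz [ 0.43 -0.69 -0.02] j6 -0.5
far wing n 757 [-13.8  21.8] ang 122.3
```

```bash
python3 -m inch '[0,-0.0018,-0.003,0,7, 0,-0.0018,-0.003,0,7, 0,-0.0018,-0.003,0,6, 0,0,0,0,0, 0,0,0,0,0]'
python3 - <<'E'
from h import *
tcp();far()
E
```

```text
time: 18.4
position: [565.6, -115.7, 41.4]
tcp_rot: [0.734, 0.679, 0.001, 0.002]
contact_force: [5.3, 1.0, -1.7]
grip_width: -0.0
grasp_force: 2.4
t 18.4 rel nut [ 21.9 -21.7] r 30.8 ang -44.8 yaw 98.5 z 41.4 F board [5.  2.2] Mz [ 0.12 -0.79  0.03] j6 -0.17
far wing n 758 [-5.6 25.1] ang 102.6
```

```bash
python3 -m inch '[0,0,0.003,0,0, 0,0,0.005,0,0, 0,0,0,-0.02,0, 0,0,0,-0.03,0, 0,0,0,-0.03,0, 0,0,0,0,7, 0,0,0,0,7, 0,0,0,0,7, 0,0,0,0,7, 0,0,0,0,7, 0,0,0,0,7, 0,0,0,0,7]'
python3 -m inch '[0,0,0,0,7, 0,0,0,0,7, 0,0,0,0,7, 0,0,0,0,7, 0,0,0,0,7, 0,0,0,0,7, 0,0,0,0,7, 0,-0.03,-0.015,0,0, 0,-0.03,-0.015,0,0, 0,0,0,0,0, 0,0,0,0,0]'
python3 - <<'E'
from h import *
tcp();nutang();gap2();gap("wrist")
E
```

```text
time: 19.45
position: [571.0, -116.1, 119.9]
tcp_rot: [0.951, 0.31, -0.001, -0.0]
contact_force: [-0.7, 0.9, -0.3]
grip_width: -0.001
grasp_force: 0.0
time: 20.37
position: [517.6, -72.8, 119.5]
tcp_rot: [0.994, -0.108, -0.001, 0.0]
contact_force: [1.0, -0.7, 0.4]
grip_width: 0.0
grasp_force: 0.0
t 20.37 rel nut [-34.5   9.4] r 35.7 ang 164.8 yaw 0.5 z 119.5 F board [ 1.1 -0.5] Mz [-0.02 -0.05 -0.03] j6 1.6
nut n 2179 mean [2.6 0.7] angle mod180 103.0
pointer px [266.3 238.7] [9, 0, 4, 16, 56] P [-28.6 -39.6] red [-44.5 -39.6] slope -0.031 gap mean 0.05 fit -0.44
red [266, 251, 4, 21, 57] [267.8, 261.5]
dark [28, 0, 4, 13, 42] [266.1 241.1] [-29.1 -39.7] gap 0.13
```

```bash
python3 -m inch '[0,0,0,-0.03,0, 0,0,0,-0.03,0, 0,0,0,0,0, 0,0,0,0,0]' && python3 -c "
from workcell import ctrl
print(ctrl.close_job())"
```

```text
time: 20.85
position: [522.6, -74.7, 183.2]
tcp_rot: [0.994, -0.11, 0.003, 0.0]
contact_force: [0.3, -0.0, 0.2]
grip_width: 0.0
grasp_force: 0.0
the job is handed in; nothing more can be done
None
```

The job is handed in: the stop's pointer is within about 0.5 mm of the red line, and the wing nut is tight, about 1.35 rad past first contact with a last push of about 5.5 N. Everything was done by pushing only, the board had not moved, and it took 21 s.

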